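# Re-clamp a bur block to face the air nozzle and hold the blow-off lever at half travel

## Task

The milled bur block still has rinse water in the blind holes of its broad face that is turned to the sliding right-hand jaw of the blow-off stand. Slide that jaw back by its knob, turn the block a quarter turn so that the face with the holes looks at the air nozzle behind the vice, set it down on the bed between the middles of the jaws and slide the jaw up snug against it. Only then press the spring-loaded air lever about half-way down, to the notch of its quadrant (bottoming it would spatter), and finish while still holding it there; leave the timer, the bur holder and the tape roll where they are.

Things in the scene. Friction and masses are not known exactly. Their poses are not given: they have to be found in the camera images.
- stand: blow-off stand, fixed to the desk: steel base plate 176 x 250 mm, 10 mm high; origin at the centre of its underside, x away from the robot, y to the left, z up (turned a little with the stand). The slide-jaw vice lies along y at x = -47 mm, on the near left; the air valve with its lever stands on the right, at y = -88 mm, with a round gauge up to z = 116 mm behind the lever hinge.
- vice_floor (a point): point on the vice bed under the centre of the block when properly clamped: x = -47, y = +56, z = 16 mm of the stand, axes as the stand. The bed is 70 mm wide; the fixed left jaw has its face 32 mm beyond this point in +y, is 24 mm thick, 60 mm wide and rises 20 mm above the bed, as the moving right jaw does.
- nozzle_tip (a point): mouth of the air nozzle (17 mm thick), behind the vice; it points along -x of the stand at the middle of the clamped block, 46 mm above the desk, 70 mm from the vice's middle line; its pipe runs behind the vice to the valve
- jaw (a joint): slide of the moving right jaw (face 60 mm wide), in m: the clear gap between the jaw faces is 0.020 + this value; grows as the jaw is pulled back along -y of the stand, range 0 to 0.058. It slides stiffly (about 5 N) and stays where it is left.
- jaw_knob (a point): centre of the grip of the upright round black knob on the moving jaw: grip 20 mm in diameter, from 15 mm below to 14 mm above this point; knob axis 25 mm to the right (-y of the stand) of the face of the moving jaw
- lever (a joint): hinge of the air lever, rad; 0 = released (lever slopes up towards the robot), 0.25 = half-way (lever level, its pointer pin at the notch of the thin quadrant plate on its right side), 0.5 = bottomed on its stop. A spring returns it: about 4 N at the pad to start, 9 N half-way, 14 N at the bottom.
- lever_pad (a point): middle of the top face of the black pad (34 x 26 mm) at the free, near end of the air lever, pressed downwards; 92 mm from the hinge, along the lever towards -x of the stand, so that it sinks about 23 mm from released to half-way; the hinge lies at x = +45, y = -88, z = 76 mm of the stand
- block_center (a point): centre of the milled aluminium bur block, 64 mm (its x) by 24 mm (its y) by 60 mm high (its z), loose, about 0.2 kg. At first it stands on the vice bed with its 24 mm thickness between the jaws; its upper 40 mm stand free above them. To be clamped by its 64 mm length, its x along the stand's y (jaw joint then 0.044).
- block_holes (a point): centre of the broad face of the block that has twelve blind holes (3 rows of 4); the face looks along the block's own -y, at the start to the moving jaw (-y of the stand), at the end to the nozzle (+x of the stand, a quarter turn counter-clockwise from above); 12 mm from the block's centre
- timer: bystander: white minute timer, 46 x 48 x 46 mm, to the right of the stand; origin under its centre
- bur_holder: bystander: small blue stand with burs, 30 x 62 x 40 mm, to the left of the stand; origin under its centre
- tape: bystander: roll of indicator tape lying flat, 68 mm across, 19 mm high, to the left of the stand; origin under its centre

How it is judged:
By the outcome, as a careful person would: the job done as asked, in the order asked, and still so for the second after the job is handed in, while the arm keeps its last pose, push and grip.
It also fails if it takes over 54 s, if anything falls off the work surface, if the arm or the gripper's body presses on something with over 40 N, if the wrist force passes 120 N, or if a joint passes its speed limit or range.

## Robot

A 6-joint arm with a two-finger parallel gripper is mounted at the origin on a cart in front of the work surface, level with it; the furniture and walls round the work are solid. World frame = base frame: x ahead of the robot, y to its left, z up, the work surface at z = 0. Lengths are in m, angles in rad, forces in N, time in s.
With the tool pointing down it reaches from about 0.35 to 0.725 m from the base axis. Payload 4.3 kg.
Tool frame: the origin (TCP) lies midway between the tips of the shut fingers; the grasp point (between the pads) lies 19 mm behind it (manip.grip_point_offset is the distance from the TCP to the grasp point, in m); z points along the fingers, y is the line along which they close (so a half turn about z gives the same grasp; the last joint's range is limited). The gripper opens to 85 mm and grips with 20 to 120 N. Pads are 22 mm wide; open, the fingers measure 114 mm over their backs; the gripper's body (76 mm by 85 mm) begins 54 mm behind the grasp point. The pads swing forward as they close: fully open they stand 13 mm farther back than shut.
Start: joints at [1.003, 0.377, 0.081, 1.274, 0, 1.46], TCP at [0.254, 0.516, 0.231] pointing down, gripper open.
Joint ranges: [-2.72, 2.72], [-0.84, 1.66], [-1.02, 1.22], [-1.77, 2.12], [-1.37, 1.28], [-3.14, 3.14]. Speed limits (rad/s): [2.57, 2.57, 3.14, 3.14, 3.14, 3.14].

## Interface

Orientations are given as a unit quaternion [w, x, y, z].
In Python, from workcell import status, eyes, order, manip gives the robot as it stands.
- The arm moves only by the shell command python3 -m handwheel 'ROWS' [FORCE]. ROWS is JSON, a list that holds one entry, the list of rows, each a list of 5 numbers: the finger opening in m, from 0 to 0.0854, then the shift along the world's x, y, z in m, then the turn about the world's z in degrees. In form: [[[grip, tx, ty, tz, twist], ...]]. A call has 1 to 10 rows; each row is the pose to reach, as a shift and turn from the pose commanded when the call began; what a row does not reach only later rows make up. A row lasts 1/12 s, in which the tool goes at most 41.7 mm and 7.16 degrees, less where a joint would pass 70% of its speed; a pose out of reach is approached as far as the arm can. A call with a gripper value outside its range is refused whole. The fingers move at their own pace and stop on an object; FORCE is the grip in N (left out, the last holds). Time passes only in rows, so rows that repeat a pose let the fingers close. It gives the time, the measured TCP pose, the force, the opening and the grip force at its end, in the units of the state.
- status.get_obs(): the state, without advancing time (a new reading comes with each control period).
- eyes.capture(name): name is "side" or "top" or "wrist"; returns a dict with "color" (480x640x3 uint8, blue, green, red), "range_z" (480x640 float32, m along the optical axis (not along the pixel's ray), 0 where there is no reading), "fovy" (degrees; the focal length in pixels is half the picture's height over the tangent of half this angle, whatever the lens; pixels are square), "cx", "cy" (the principal point, pixels), "T" (4x4, takes a point from camera to world coordinates); the wrist camera has in their place "tool_from_camera" (4x4, takes a point from camera to tool coordinates, whose origin is the TCP and whose axes are the flange's). Camera axes: x right, y down, z forward; pixel columns grow to the right and rows downward; lengths in m; the calibration is good to about 2 mm. A picture is of the moment at which its call begins: read the wrist's pose just before it.
- order.sign_off(): hands the job in; it is judged then, once.
The state is a dict: "time": time; "joint_pos": joint angles; "qvel": joint speeds; "effort": joint torques, N m; "tool_pos": TCP position; "tcp_rot": TCP orientation; "contact_force": force on the tool from outside, world axes, zero at the start; "torque": the same for the moment, N m; "finger_gap": opening from 0.0 (shut) to 1.0 (fully open); "finger_force": force on a finger pad.
Only numpy, scipy, OpenCV 4.12 (cv2) and the standard library are available. Lean on these libraries where they do the work, as an engineer would, in place of code of your own. Each camera call takes 0.05 s, during which the arm holds its last target. There are 200 camera calls.

## Working session

There is one attempt and no reset: what is moved stays moved. The work goes in short steps, Python scripts to look and compute and a shell command to move; the robot and the scene stay as the last step left them, time stands still between calls to the robot, and variables do not carry over. Pictures are saved under pics/ and viewed, at most 11 in all, crops included, and the job is handed in when it is done.

```bash
mkdir -p pics; cat > h.py <<'E'
import numpy as np, cv2
from workcell import status, eyes, order, manip
from scipy.spatial.transform import Rotation as R
def cap(n):
    o=status.get_obs(); c=eyes.capture(n)
    if 'T' not in c:
        T=np.eye(4); q=o['tcp_rot']; T[:3,:3]=R.from_quat([q[1],q[2],q[3],q[0]]).as_matrix(); T[:3,3]=o['tool_pos']
        c['T']=T@np.array(c['tool_from_camera'])
    c['f']=240/np.tan(np.radians(c['fovy'])/2); c['T']=np.array(c['T']); return c
def cloud(c):
    z=c['range_z']; v,u=np.mgrid[:480,:640]
    P=np.stack([(u-c['cx'])/c['f']*z,(v-c['cy'])/c['f']*z,z],-1)@c['T'][:3,:3].T+c['T'][:3,3]
    P[z==0]=np.nan; return P
def onplane(c,u,v,h):
    d=c['T'][:3,:3]@np.array([(u-c['cx'])/c['f'],(v-c['cy'])/c['f'],1]); o=c['T'][:3,3]
    return o+d*(h-o[2])/d[2]
E
python3 - <<'E'
from h import *
import pickle
o=status.get_obs(); print({k:np.round(v,3) for k,v in o.items()}, manip.grip_point_offset)
ims=[]
for n in ['top','side']:
    c=cap(n); pickle.dump(c,open(n+'.pkl','wb')); cv2.imwrite(f'pics/{n}0.png',c['color']); print(n,c['f'],np.round(c['T'],3).tolist())
E
```

```text
{'time': np.float64(0.0), 'joint_pos': array([ 1.003,  0.378,  0.08 ,  1.274, -0.   ,  1.46 ]), 'qvel': array([ 0.   ,  0.001,  0.   ,  0.001, -0.   ,  0.001]), 'effort': array([ 0.0000e+00, -4.6360e+01,  2.6988e+01,  2.1000e-02,  0.0000e+00,
        0.0000e+00]), 'tool_pos': array([0.254, 0.515, 0.23 ]), 'tcp_rot': array([-0.   ,  0.227,  0.974, -0.001]), 'contact_force': array([0.67 , 0.144, 0.004]), 'torque': array([-0.007, -0.017,  0.023]), 'finger_force': np.float64(0.0), 'finger_gap': np.float64(1.003)} 0.0187
top 458.35437904077486 [[0.014, -0.99, 0.138, 0.431], [-1.0, -0.017, -0.017, 0.168], [0.019, -0.138, -0.99, 0.95], [0.0, 0.0, 0.0, 1.0]]
side 617.0680909699353 [[-0.955, -0.11, 0.276, 0.165], [-0.297, 0.337, -0.894, 1.39], [0.005, -0.935, -0.354, 0.586], [0.0, 0.0, 0.0, 1.0]]
```

View pics/top0.png

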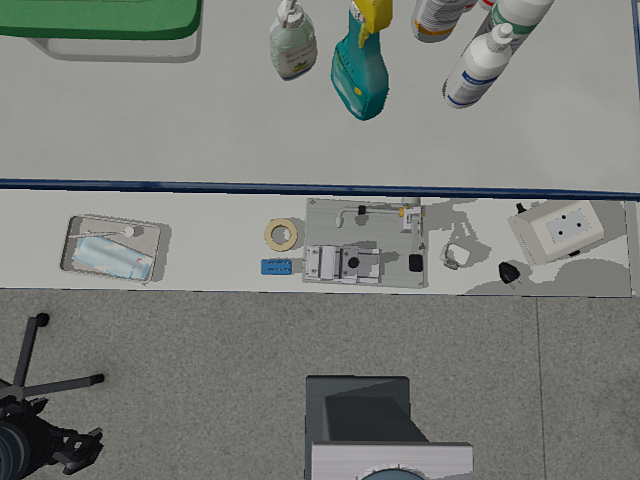

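View pics/side0.png

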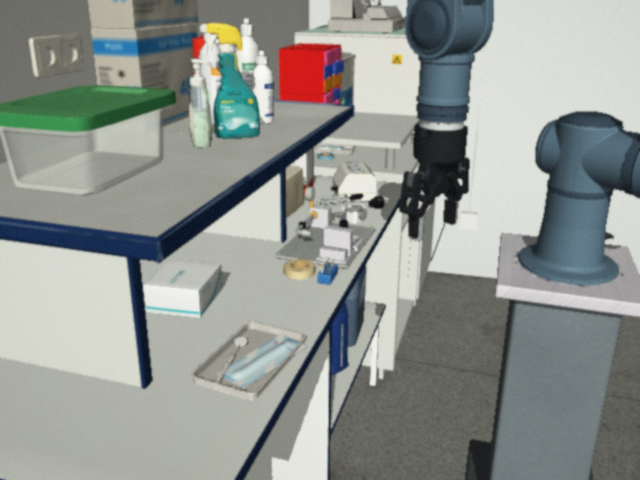

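The top view shows the stand at columns 303–425, rows 198–287, with the vice at the lower left (knob about (353,262)), the pad at (415,262), and a shelf edge at row 185. The side view shows the block standing in the vice and the shelf above the back of the stand.

```bash
python3 - <<'E'
from h import *
import pickle
c=pickle.load(open('top.pkl','rb')); P=cloud(c)
for u,v in [(353,150),(353,182),(353,188),(200,240),(353,193),(290,255)]: print((u,v),P[v,u].round(3))
Z=P[...,2]; sub=(slice(190,292),slice(295,440))
def rect(m,name):
    n,l,s,ce=cv2.connectedComponentsWithStats(m.astype(np.uint8))
    for i in range(1,n):
        if s[i,4]>25:
            p=P[l==i]; r=cv2.minAreaRect((p[:,:2]*1000).astype(np.float32)); print(name,s[i].tolist(),'mean',p.mean(0).round(4),'rect',np.round(r[0],1),np.round(r[1],1),round(r[2],2))
M=np.zeros((480,640),bool); M[sub]=1
rect(M&(Z>.004)&(Z<.0135),'plate')
rect(M&(Z>.065)&(Z<.085),'z65-85')
rect(M&(Z>.03)&(Z<.041),'jaw')
blk=(c['color'].max(-1)<60)
rect(M&blk,'black')
cr=c['color'][188:292,295:440]; cv2.imwrite('pics/crop.png',cv2.resize(cr,None,fx=5.5,fy=5.5,interpolation=2))
E
```

```text
(353, 150) [0.664 0.105 0.262]
(353, 182) [0.614 0.105 0.261]
(353, 188) [0.603 0.105 0.265]
(200, 240) [0.552 0.398 0.002]
(353, 193) [0.6   0.103 0.244]
(290, 255) [0.524 0.211 0.   ]
plate [302, 198, 122, 91, 5898] mean [0.5595 0.0604 0.0091] rect [552.2  58.1] [250.2 176. ] 87.67
plate [420, 205, 5, 10, 27] mean [ 0.6262 -0.0651  0.0099] rect [623.9 -64.2] [20.   8.4] 3.22
z65-85 [407, 213, 19, 27, 236] mean [ 0.5857 -0.0345  0.0788] rect [578.1 -33.8] [34.8 46.3] 84.51
z65-85 [321, 245, 15, 34, 420] mean [0.505  0.1352 0.0748] rect [505.6 135. ] [24. 64.] 86.45
z65-85 [348, 257, 12, 11, 92] mean [0.5059 0.0861 0.076 ] rect [506.   85.8] [19.8 18.8] 72.52
jaw [308, 247, 15, 30, 363] mean [0.5088 0.1599 0.035 ] rect [509.1 159.5] [25.3 60.1] 86.58
jaw [339, 248, 20, 31, 437] mean [0.5055 0.0945 0.0356] rect [506.4  92.3] [36.2 59.6] 87.51
black [295, 190, 145, 7, 655] mean [0.6001 0.0821 0.2445] rect [600.1  79.9] [230.1   1.6] 89.94
black [358, 206, 8, 9, 61] mean [nan nan nan] rect [613.1  68.1] [14.3 13.7] 0.62
black [334, 249, 9, 30, 77] mean [0.506  0.1095 0.0307] rect [506.6 112.5] [12.3 58.2] 86.22
black [409, 254, 14, 18, 233] mean [nan nan nan] rect [504.5 -27. ] [24.6 32.7] 85.6
black [348, 257, 11, 11, 92] mean [0.5051 0.087  0.0741] rect [505.7  86.3] [17.8 17.6] 50.95
```

View pics/crop.png

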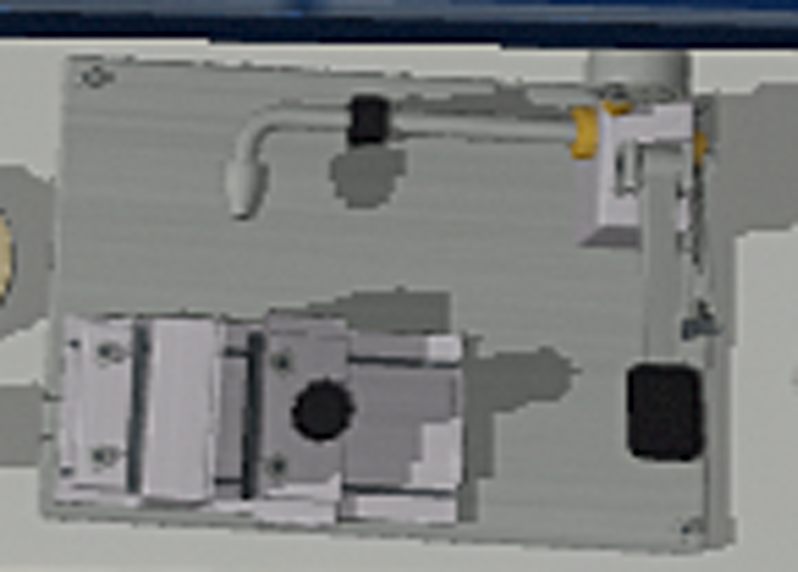

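The crop confirms the block in the vice, its top at crop (180,408), the knob at (323,410), the pad at (665,412) and the nozzle tip at (243,205). The stand is at about (0.552, 0.058), yaw −2.4°. I'm setting out to above the knob with the fingers along x.

```bash
python3 -m handwheel '[[[0.085,0.04,-0.06,0,-7],[0.085,0.07,-0.1,0,-14],[0.085,0.15,-0.25,0,-66],[0.085,0.15,-0.25,0,-66],[0.085,0.15,-0.25,0,-66],[0.085,0.15,-0.25,0,-66],[0.085,0.15,-0.25,0,-66],[0.085,0.15,-0.25,0,-66],[0.085,0.15,-0.25,0,-66],[0.085,0.15,-0.25,0,-66]]]' 60
python3 -m handwheel '[[[0.06,0.1,-0.18,0,0],[0.06,0.1,-0.18,0,0],[0.06,0.1,-0.18,0,0],[0.06,0.1,-0.18,0,0],[0.06,0.1,-0.18,0,0],[0.06,0.1,-0.18,0,0],[0.06,0.1,-0.18,0,0],[0.06,0.1,-0.18,0,0]]]'
cat > look.py <<'E'
from h import *
import sys
o=status.get_obs(); q=o['tcp_rot']; m=R.from_quat([q[1],q[2],q[3],q[0]]).as_matrix()
print('t',o['time'],'tcp',np.round(o['tool_pos'],4),'yhead',np.degrees(np.arctan2(m[1,1],m[0,1])).round(2),'F',np.round(o['contact_force'],1),'gap',o['finger_gap']*.085)
c=cap('wrist'); cv2.imwrite('pics/%s.png'%sys.argv[1],c['color']); P=cloud(c); Z=P[...,2]
dark=c['color'].max(-1)<70
def rect(m,name):
    n,l,s,ce=cv2.connectedComponentsWithStats(m.astype(np.uint8))
    for i in range(1,n):
        if s[i,4]>250:
            p=P[l==i]; r=cv2.minAreaRect((p[:,:2]*1000).astype(np.float32)); print(name,s[i].tolist(),'mean',p.mean(0).round(4),'rect',np.round(r[0],1),np.round(r[1],1),round(r[2],2))
X,Y=P[...,0],P[...,1]
near=(abs(X-.507)<.06)&(abs(Y-.1)<.1)
rect(near&(Z>.067)&(Z<.085),'top'); rect(near&(Z>.03)&(Z<.041),'jaw')
rect((abs(X-.505)<.03)&(abs(Y+.028)<.03)&(Z>.05)&(Z<.13),'pad')
E
python3 look.py w1
```

```text
time: 0.93
tool_pos: [0.4044, 0.2645, 0.2309]
tcp_rot: [-0.0, 0.723, 0.691, -0.0]
contact_force: [0.4, -0.5, 1.1]
finger_gap: 0.999
finger_force: 0.0
time: 1.6
tool_pos: [0.5035, 0.086, 0.2309]
tcp_rot: [-0.001, 0.721, 0.693, -0.0]
contact_force: [0.0, 1.1, 1.1]
finger_gap: 0.705
finger_force: 0.0
t 1.6 tcp [0.5035 0.086  0.2309] yhead -2.26 F [0.  1.1 1.1] gap 0.059896119469893566
top [274, 147, 88, 35, 2907] mean [0.5037 0.1376 0.0757] rect [503.9 137.2] [24.1 63.7] 86.56
top [307, 216, 28, 29, 587] mean [0.5045 0.0887 0.0766] rect [504.5  87.9] [20.6 20.6] 12.36
jaw [284, 115, 74, 30, 2196] mean [0.5075 0.1625 0.036 ] rect [507.3 162.4] [22.7 59.9] 87.72
jaw [286, 191, 70, 42, 2433] mean [0.5047 0.0974 0.0363] rect [504.7  95. ] [35.8 60. ] 87.78
pad [303, 360, 63, 41, 1763] mean [ 0.5092 -0.0241  0.1018] rect [512.1 -27.2] [29.3 54.4] 73.86
```

View pics/w1.png

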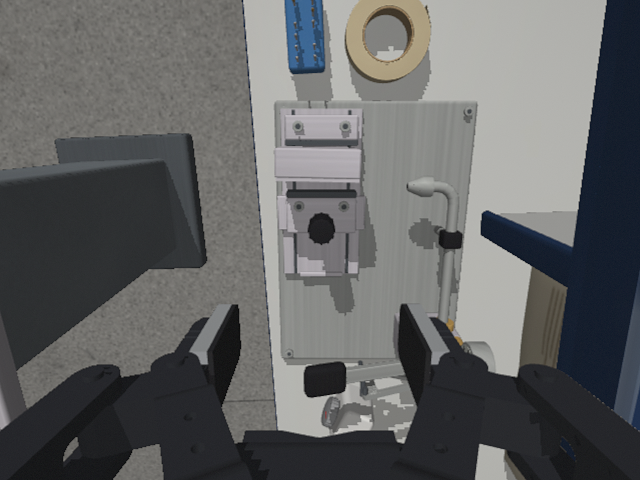

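The wrist view shows the knob at (320,228), the block at (318,163), the pad at (325,378) and the nozzle at (420,186). Next I lower onto the knob, grip it and pull it back.

```bash
python3 -m handwheel '[[[0.06,0.002,0.001,-0.04,0],[0.06,0.002,0.001,-0.08,0],[0.05,0.002,0.001,-0.12,0],[0.05,0.002,0.001,-0.15,0],[0.05,0.002,0.001,-0.17,0],[0.05,0.002,0.001,-0.183,0],[0.05,0.002,0.001,-0.183,0],[0.01,0.002,0.001,-0.183,0],[0.01,0.002,0.001,-0.183,0],[0.01,0.002,0.001,-0.183,0]]]' 40
python3 -m handwheel '[[[0.01,0,0,0,0],[0.01,0,0,0,0],[0.01,0,0,0,0]]]'
python3 -m handwheel '[[[0.01,0,-0.004,0,0],[0.01,0,-0.009,0,0],[0.01,-0.001,-0.014,0,0],[0.01,-0.001,-0.019,0,0],[0.01,-0.001,-0.024,0,0],[0.01,-0.001,-0.029,0,0],[0.01,-0.001,-0.034,0,0],[0.01,-0.002,-0.039,0,0],[0.01,-0.002,-0.040,0,0],[0.01,-0.002,-0.040,0,0]]]'
```

```text
time: 2.48
tool_pos: [0.505, 0.0878, 0.0498]
tcp_rot: [-0.001, 0.72, 0.694, -0.0]
contact_force: [-5.0, 1.6, 1.0]
finger_gap: 0.222
finger_force: 39.0
time: 2.73
tool_pos: [0.5051, 0.0878, 0.0497]
tcp_rot: [-0.001, 0.72, 0.694, 0.0]
contact_force: [-5.3, 1.9, 4.2]
finger_gap: 0.22
finger_force: 39.5
time: 3.57
tool_pos: [0.5034, 0.0482, 0.0497]
tcp_rot: [-0.001, 0.72, 0.693, 0.001]
contact_force: [-4.8, 3.5, 4.6]
finger_gap: 0.215
finger_force: 39.4
```

```bash
python3 -m handwheel '[[[0.05,0,0,0,0],[0.05,0,0,0,0],[0.05,0,0,0.01,0],[0.06,0,0,0.05,0],[0.06,0,0,0.09,7],[0.06,0,0.04,0.1,14],[0.06,0.001,0.08,0.1,21],[0.06,0.001,0.088,0.1,28],[0.06,0.001,0.088,0.1,35],[0.06,0.001,0.088,0.1,42]]]' 60
python3 -m handwheel '[[[0.06,0,0,0,7],[0.06,0,0,0,14],[0.06,0,0,0,21],[0.06,0,0,0,28],[0.06,0,0,0,35],[0.06,0,0,0,42],[0.06,0,0,0,48],[0.06,0,0,0,48],[0.06,0,0,0,48]]]'
python3 look.py w2
```

```text
time: 4.4
tool_pos: [0.5059, 0.136, 0.1499]
tcp_rot: [0.001, 0.421, 0.907, 0.001]
contact_force: [-0.1, -0.1, 0.8]
finger_gap: 0.704
finger_force: 0.0
time: 5.15
tool_pos: [0.5057, 0.1348, 0.1493]
tcp_rot: [0.001, 0.021, 1.0, 0.0]
contact_force: [0.1, 0.3, -0.3]
finger_gap: 0.702
finger_force: 0.0
t 5.15 tcp [0.5057 0.1348 0.1493] yhead 87.61 F [ 0.1  0.3 -0.3] gap 0.05965354938561892
top [298, 201, 45, 110, 4552] mean [0.5018 0.1368 0.0756] rect [503.6 136.7] [24.1 63.8] 86.49
top [144, 243, 42, 40, 1187] mean [0.5017 0.0491 0.076 ] rect [502.9  47.6] [20.8 20.8] 12.59
jaw [165, 200, 63, 88, 4109] mean [0.5002 0.0577 0.0361] rect [503.   54.7] [36.6 59.8] 87.79
jaw [340, 200, 37, 88, 2976] mean [0.5062 0.1622 0.036 ] rect [507.7 162.2] [23.5 60.3] 88.04
pad [0, 255, 51, 84, 2603] mean [ 0.5115 -0.0203  0.0994] rect [515.  -23.9] [23.6 57.4] 62.19
```

View pics/w2.png

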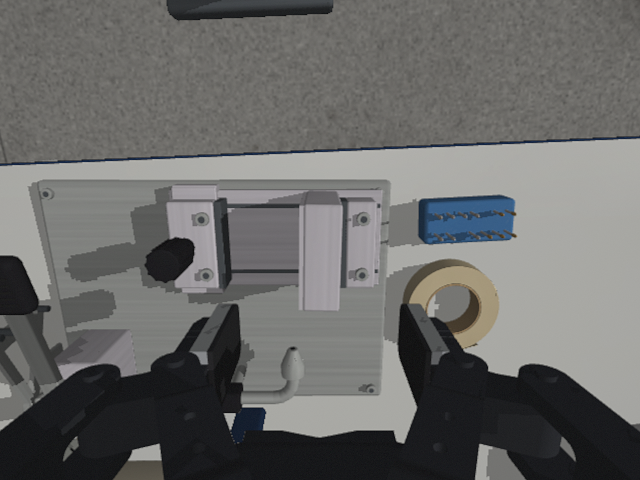

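The wrist view shows the block at (320,250), slightly skewed in the open vice. The moving jaw is at (195,245) and the fixed jaw at (360,245). I descend and grip.

```bash
python3 -m handwheel '[[[0.06,-0.002,0.002,-0.03,0],[0.06,-0.002,0.002,-0.06,0],[0.06,-0.002,0.002,-0.085,0],[0.06,-0.002,0.002,-0.1,0],[0.06,-0.002,0.002,-0.103,0],[0.06,-0.002,0.002,-0.103,0],[0.015,-0.002,0.002,-0.103,0],[0.015,-0.002,0.002,-0.103,0],[0.015,-0.002,0.002,-0.103,0],[0.015,-0.002,0.002,-0.103,0]]]' 50
python3 -m handwheel '[[[0.015,0,0,0,0],[0.015,0,0,0,0],[0.015,0,0,0,0]]]'
```

```text
time: 6.03
tool_pos: [0.5046, 0.1368, 0.0469]
tcp_rot: [0.002, 0.02, 1.0, -0.0]
contact_force: [-0.4, -0.6, 6.1]
finger_gap: 0.273
finger_force: 49.1
time: 6.28
tool_pos: [0.5046, 0.1368, 0.0469]
tcp_rot: [0.002, 0.02, 1.0, 0.0]
contact_force: [-0.4, -1.5, 6.2]
finger_gap: 0.275
finger_force: 49.3
```

```bash
python3 -m handwheel '[[[0.015,0,-0.003,0.01,0],[0.015,0,-0.003,0.03,0],[0.015,0,-0.003,0.055,0],[0.015,0,-0.01,0.075,0],[0.015,0,-0.018,0.075,7],[0.015,0,-0.018,0.075,14],[0.015,0,-0.018,0.075,21],[0.015,0,-0.018,0.075,28],[0.015,0,-0.018,0.075,35],[0.015,0,-0.018,0.075,42]]]'
python3 -m handwheel '[[[0.015,0,0,0,7],[0.015,0,0,0,14],[0.015,0,0,0,21],[0.015,0,0,0,28],[0.015,0,0,0,35],[0.015,0,0,0,42],[0.015,0,0,0,48],[0.015,0,0,0,48],[0.015,0,0,0,48]]]'
sed -e 's/Z>.067)&(Z<.085/Z>.14)\&(Z<.165/' look.py > look2.py; python3 look2.py w3
```

```text
time: 7.12
tool_pos: [0.5027, 0.1187, 0.1207]
tcp_rot: [-0.0, -0.343, 0.939, 0.0]
contact_force: [-0.9, -0.5, -1.2]
finger_gap: 0.273
finger_force: 49.5
time: 7.87
tool_pos: [0.5029, 0.1188, 0.1205]
tcp_rot: [-0.0, -0.692, 0.722, 0.0]
contact_force: [-0.2, 0.1, -2.2]
finger_gap: 0.268
finger_force: 49.5
t 7.8667 tcp [0.5029 0.1188 0.1205] yhead 177.61 F [-0.2  0.1 -2.2] gap 0.022754331191423602
top [227, 255, 184, 182, 16778] mean [0.5029 0.1146 0.1505] rect [503.1 118.7] [62.6 50.7] 87.24
jaw [257, 109, 111, 67, 5634] mean [0.5036 0.0559 0.0365] rect [503.8  54.4] [35.3 60.2] 87.62
```

View pics/w3.png

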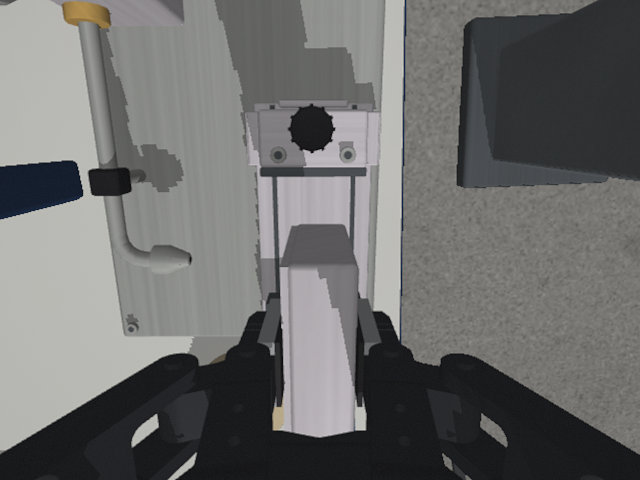

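The wrist view shows the block held upright, turned with its long side along the jaws: near end at (320,245), moving jaw at (312,140), nozzle at (170,258). I lower it between the jaws.

```bash
python3 -m handwheel '[[[0.015,0.003,-0.001,-0.02,0],[0.015,0.003,-0.001,-0.045,0],[0.015,0.003,-0.001,-0.06,0],[0.015,0.003,-0.001,-0.067,0],[0.015,0.003,-0.001,-0.071,0],[0.015,0.003,-0.001,-0.074,0],[0.015,0.003,-0.001,-0.075,0],[0.015,0.003,-0.001,-0.075,0]]]'
```

```text
time: 8.58
tool_pos: [0.5075, 0.1103, 0.0504]
tcp_rot: [-0.004, -0.691, 0.723, -0.007]
contact_force: [-12.1, -25.1, 37.9]
finger_gap: 0.272
finger_force: 67.4
```

```bash
python3 -m handwheel '[[[0.015,0,-0.001,0.01,0],[0.015,0,-0.001,0.02,0],[0.015,0,-0.001,0.03,0],[0.015,0,-0.001,0.03,0],[0.015,0,-0.001,0.03,0]]]'
python3 - <<'E'
from h import *
o=status.get_obs(); print(np.round(o['tool_pos'],4))
c=cap('wrist'); t=cap('top'); s=cap('side')
a=c['color'][100:480,180:460]; b=cv2.resize(t['color'][225:290,290:390],None,fx=4,fy=4); d=cv2.resize(s['color'][200:290,270:400],None,fx=4,fy=4)
im=np.zeros((560,800,3),np.uint8); im[:380,:280]=a; im[:260,300:700]=b; im[262:560,280:800]=d[:298]; cv2.imwrite('pics/m1.png',im)
P=cloud(c); Z=P[...,2]
h=np.nanmedian(Z[300:400,320]); print('h',h)
m=(abs(Z-h)<.006); col=P[:,320]; print([ (v,col[v].round(4).tolist()) for v in range(180,470,10)])
row=P[300]; print([(u,row[u].round(4).tolist()) for u in range(270,380,6)])
E
```

```text
time: 9.0
tool_pos: [0.5069, 0.1173, 0.0758]
tcp_rot: [0.001, -0.693, 0.721, -0.0]
contact_force: [-0.3, 0.8, -2.0]
finger_gap: 0.273
finger_force: 61.8
[0.5069 0.1173 0.0758]
h 0.10908840890323025
[(180, [0.5045, 0.0689, 0.0346]), (190, [0.5047, 0.0759, 0.0157]), (200, [0.5049, 0.0808, 0.0169]), (210, [0.5051, 0.0858, 0.0174]), (220, [0.5053, 0.0913, 0.0156]), (230, [0.5055, 0.0966, 0.0159]), (240, [0.5051, 0.0812, 0.0967]), (250, [0.5052, 0.0834, 0.1002]), (260, [0.5054, 0.0862, 0.1017]), (270, [0.5055, 0.0892, 0.1023]), (280, [0.5056, 0.0924, 0.1023]), (290, [0.5057, 0.0951, 0.1041]), (300, [0.5058, 0.098, 0.1049]), (310, [0.5059, 0.1007, 0.1062]), (320, [0.506, 0.1039, 0.1066]), (330, [0.5062, 0.1071, 0.1069]), (340, [0.5063, 0.1097, 0.1084]), (350, [0.5064, 0.1122, 0.1101]), (360, [0.5065, 0.1158, 0.1098]), (370, [0.5066, 0.1184, 0.1111]), (380, [0.5067, 0.1217, 0.1115]), (390, [0.5068, 0.1243, 0.1127]), (400, [0.507, 0.1277, 0.113]), (410, [0.5071, 0.1305, 0.114]), (420, [0.5072, 0.1333, 0.1151]), (430, [0.5073, 0.1366, 0.1154]), (440, [0.5063, 0.1088, 0.1513]), (450, [0.5063, 0.1076, 0.1552]), (460, [0.5063, 0.1076, 0.1578])]
[(270, [0.5244, 0.1066, 0.083]), (276, [0.5223, 0.107, 0.0823]), (282, [0.5175, 0.0977, 0.1045]), (288, [0.5155, 0.0974, 0.1055]), (294, [0.5137, 0.0974, 0.1055]), (300, [0.5119, 0.0977, 0.1051]), (306, [0.51, 0.0974, 0.1059]), (312, [0.5082, 0.0977, 0.1054]), (318, [0.5064, 0.0978, 0.1053]), (324, [0.5046, 0.0981, 0.1049]), (330, [0.5028, 0.0979, 0.1054]), (336, [0.5009, 0.0984, 0.1045]), (342, [0.4991, 0.098, 0.1055]), (348, [0.4973, 0.0982, 0.1053]), (354, [0.4955, 0.0978, 0.1063]), (360, [0.4913, 0.1087, 0.0812]), (366, [0.4892, 0.1085, 0.0817]), (372, [0.4788, 0.1364, 0.0171]), (378, [0.4754, 0.137, 0.016])]
```

View pics/m1.png

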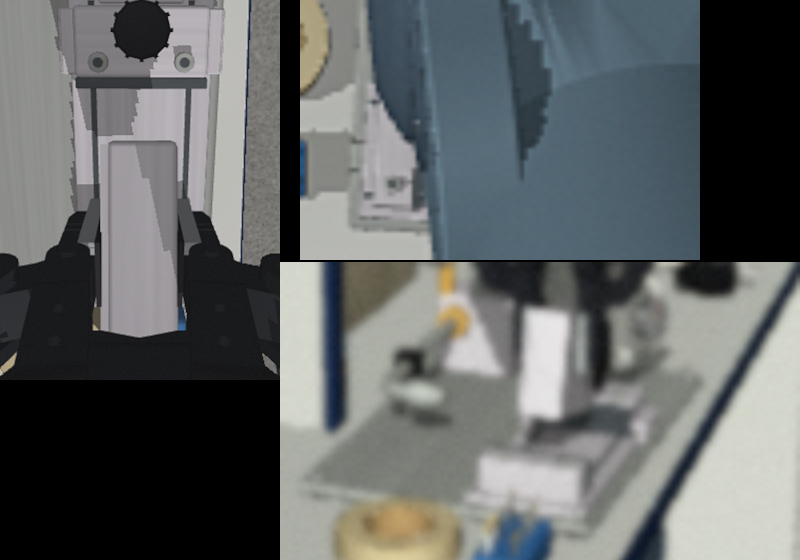

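The picture shows the block tilted about 16° in the grip: its left end caught the edge of the fixed jaw, because its true centre sat too close to that jaw. I'll ease the grip, shift it right, and let the bed level it.

```bash
python3 -m handwheel '[[[0.015,0,-0.012,0,0],[0.015,0,-0.012,-0.008,0],[0.015,0,-0.012,-0.016,0],[0.015,0,-0.012,-0.02,0],[0.015,0,-0.012,-0.022,0],[0.015,0,-0.012,-0.023,0]]]' 20
python3 -m handwheel '[[[0.015,0,0.001,-0.001,0],[0.015,0,0.002,-0.002,0],[0.015,0,0.003,-0.003,0],[0.015,0,0.004,-0.004,0],[0.015,0,0.005,-0.005,0],[0.015,0,0.005,-0.006,0],[0.015,0,0.005,-0.006,0]]]'
python3 look.py w5
```

```text
time: 9.65
tool_pos: [0.5054, 0.1049, 0.0514]
tcp_rot: [-0.001, -0.693, 0.721, 0.001]
contact_force: [0.2, -0.2, -1.7]
finger_gap: 0.269
finger_force: 61.8
time: 10.23
tool_pos: [0.5067, 0.1087, 0.0488]
tcp_rot: [-0.001, -0.693, 0.721, -0.002]
contact_force: [-6.5, -2.8, 17.4]
finger_gap: 0.273
finger_force: 64.4
t 10.2333 tcp [0.5067 0.1087 0.0488] yhead 177.74 F [-6.5 -2.8 17.4] gap 0.02320768895079638
top [284, 120, 76, 77, 4022] mean [0.5035 0.0472 0.0774] rect [503.5  47.4] [20.9 20.7] 43.1
top [238, 241, 162, 156, 12504] mean [0.5063 0.0939 0.0786] rect [509.8  96. ] [46.3 48.6] 22.18
jaw [242, 124, 159, 95, 10545] mean [0.5039 0.0557 0.0365] rect [503.7  54.7] [36.1 60.4] 87.79
```

```bash
python3 - <<'E'
from h import *
c=cap('wrist'); P=cloud(c); col=P[:,320]
print([ (v,col[v,1:].round(4).tolist()) for v in range(200,450,8)])
E
python3 -m handwheel '[[[0.015,0,0,0.003,0],[0.015,0,-0.003,0.005,0],[0.015,0,-0.006,0.005,0],[0.015,0,-0.006,0.005,0]]]'
```

```text
[(200, [0.0651, 0.0355]), (208, [0.0682, 0.0361]), (216, [0.0717, 0.0347]), (224, [0.0791, 0.015]), (232, [0.0824, 0.0166]), (240, [0.0862, 0.0161]), (248, [0.0741, 0.0742]), (256, [0.0763, 0.075]), (264, [0.0789, 0.0751]), (272, [0.081, 0.0764]), (280, [0.0839, 0.0754]), (288, [0.0862, 0.0764]), (296, [0.088, 0.0785]), (304, [0.0905, 0.0788]), (312, [0.0932, 0.0787]), (320, [0.0959, 0.0787]), (328, [0.0973, 0.0812]), (336, [0.1003, 0.0807]), (344, [0.1021, 0.0823]), (352, [0.1049, 0.0821]), (360, [0.107, 0.0832]), (368, [0.1093, 0.084]), (376, [0.111, 0.0857]), (384, [0.1143, 0.0848]), (392, [0.1166, 0.0856]), (400, [0.1189, 0.0863]), (408, [0.1216, 0.0865]), (416, [0.1239, 0.0874]), (424, [0.126, 0.0884]), (432, [0.1286, 0.0887]), (440, [0.1, 0.1248]), (448, [0.0992, 0.128])]
time: 10.67
tool_pos: [0.5063, 0.1035, 0.0512]
tcp_rot: [0.0, -0.693, 0.721, 0.0]
contact_force: [-0.7, -0.5, -2.3]
finger_gap: 0.272
finger_force: 61.7
```

```bash
python3 -m handwheel '[[[0.015,0,-0.001,-0.002,0],[0.015,0,-0.001,-0.003,0],[0.028,0,-0.001,-0.003,0],[0.03,0,-0.001,-0.003,0],[0.035,0,-0.001,-0.003,0],[0.04,0,-0.001,-0.003,0],[0.04,0,-0.001,-0.003,0]]]' 20
python3 look.py w6
python3 - <<'E'
from h import *
c=cap('wrist'); P=cloud(c); col=P[:,320]
print([ (v,col[v,1:].round(4).tolist()) for v in range(216,450,10)])
E
```

```text
time: 11.25
tool_pos: [0.5061, 0.1028, 0.0482]
tcp_rot: [-0.0, -0.693, 0.721, 0.0]
contact_force: [0.4, 0.3, -0.2]
finger_gap: 0.467
finger_force: 0.0
t 11.25 tcp [0.5061 0.1028 0.0482] yhead 177.77 F [ 0.4  0.3 -0.2] gap 0.03968043238807511
top [284, 142, 75, 76, 3948] mean [0.5035 0.0471 0.0773] rect [503.5  47.4] [21.  20.6] 12.67
top [281, 289, 76, 148, 10350] mean [0.5067 0.1061 0.0756] rect [506.9 109.2] [50.8 24.1] 87.08
top [210, 314, 53, 90, 1426] mean [0.5296 0.0976 0.0761] rect [527.7 101.3] [14.1 22.9] 35.2
top [376, 314, 52, 91, 1439] mean [0.4826 0.0994 0.0761] rect [479.6 105.1] [23. 14.] 87.81
jaw [241, 140, 159, 93, 10217] mean [0.5039 0.0547 0.0365] rect [503.8  54.5] [35.8 60.2] 87.77
jaw [289, 257, 60, 12, 464] mean [0.5059 0.0845 0.0356] rect [505.7  84.9] [ 2.1 23.8] 86.63
jaw [254, 392, 29, 38, 1001] mean [0.5313 0.155  0.0354] rect [531.4 156.7] [17.7 13.2] 86.95
jaw [352, 392, 33, 39, 1159] mean [0.486  0.1569 0.0355] rect [485.6 158.3] [17.1 15.4] 86.5
[(216, [0.0578, 0.0755]), (226, [0.0696, 0.0355]), (236, [0.0784, 0.0163]), (246, [0.0831, 0.0163]), (256, [0.0847, 0.0268]), (266, [0.0842, 0.0419]), (276, [0.0842, 0.0536]), (286, [0.0842, 0.0638]), (296, [0.0847, 0.0714]), (306, [0.086, 0.0764]), (316, [0.0897, 0.0757]), (326, [0.0926, 0.0767]), (336, [0.0969, 0.0753]), (346, [0.0999, 0.0761]), (356, [0.1037, 0.0759]), (366, [0.1072, 0.0761]), (376, [0.1107, 0.0765]), (386, [0.1142, 0.0769]), (396, [0.1189, 0.0757]), (406, [0.1227, 0.0757]), (416, [0.1257, 0.077]), (426, [0.1313, 0.075]), (436, [0.1348, 0.0758]), (446, [0.0925, 0.1274])]
```

View pics/w6.png

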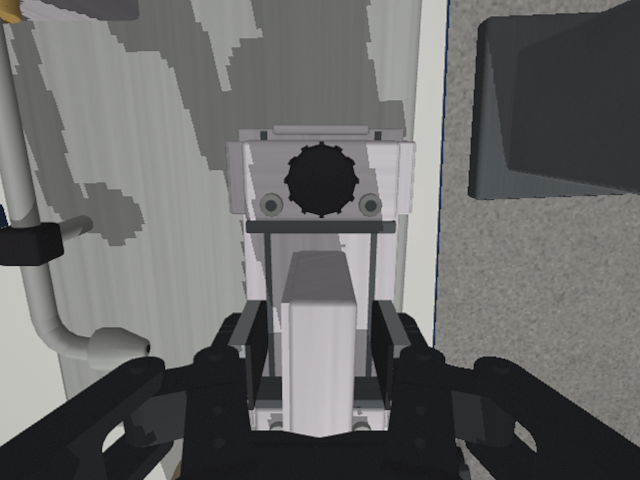

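The wrist view shows the block standing flat in the vice, its near end at (320,275), 11 mm clear of the moving jaw, with the knob at (322,180). Next I take the knob and close the jaw.

```bash
python3 -m handwheel '[[[0.05,0,0,0.01,0],[0.05,0,0,0.04,0],[0.05,0,0,0.055,0],[0.05,-0.002,-0.03,0.055,0],[0.05,-0.003,-0.055,0.055,0],[0.05,-0.003,-0.055,0.05,0],[0.05,-0.003,-0.055,0.03,0],[0.05,-0.003,-0.055,0.01,0],[0.05,-0.003,-0.055,0.001,0],[0.05,-0.003,-0.055,0.001,0]]]' 40
python3 -m handwheel '[[[0.01,0,0,0,0],[0.01,0,0,0,0],[0.01,0,0,0,0],[0.01,0,0,0,0],[0.01,0,0,0,0]]]'
python3 -m handwheel '[[[0.01,0,0.003,0,0],[0.01,0,0.006,0,0],[0.01,0,0.008,0,0],[0.01,0,0.010,0,0],[0.01,0,0.010,0,0]]]'
python3 -m handwheel '[[[0.01,0,0.001,0,0],[0.01,0,0.002,0,0],[0.01,0,0.002,0,0]]]'
```

```text
time: 12.18
tool_pos: [0.501, 0.0482, 0.0475]
tcp_rot: [-0.002, -0.693, 0.721, 0.002]
contact_force: [-0.2, -0.1, 0.2]
finger_gap: 0.581
finger_force: 0.0
time: 12.6
tool_pos: [0.5034, 0.0481, 0.0506]
tcp_rot: [0.0, -0.693, 0.721, -0.0]
contact_force: [-3.1, 0.2, 6.4]
finger_gap: 0.22
finger_force: 39.5
time: 13.02
tool_pos: [0.5038, 0.0567, 0.0506]
tcp_rot: [-0.001, -0.693, 0.721, -0.002]
contact_force: [-2.4, -3.8, 5.2]
finger_gap: 0.221
finger_force: 39.4
time: 13.27
tool_pos: [0.5039, 0.0584, 0.0506]
tcp_rot: [-0.001, -0.693, 0.721, -0.002]
contact_force: [-1.6, -4.8, 5.2]
finger_gap: 0.217
finger_force: 39.4
```

```bash
python3 -m handwheel '[[[0.01,0,0.001,0,0],[0.01,0,0.002,0,0],[0.01,0,0.002,0,0]]]'
python3 -m handwheel '[[[0.01,0,0.001,0,0],[0.01,0,0.002,0,0],[0.01,0,0.002,0,0]]]'
```

```text
time: 13.52
tool_pos: [0.5039, 0.0602, 0.0506]
tcp_rot: [-0.001, -0.693, 0.721, -0.002]
contact_force: [-1.6, -5.5, 5.1]
finger_gap: 0.216
finger_force: 39.4
time: 13.77
tool_pos: [0.504, 0.0615, 0.0506]
tcp_rot: [-0.001, -0.693, 0.721, -0.003]
contact_force: [-2.6, -8.0, 4.6]
finger_gap: 0.219
finger_force: 39.4
```

```bash
python3 -m handwheel '[[[0.01,0,0.001,0,0],[0.01,0,0.002,0,0],[0.01,0,0.002,0,0]]]'
python3 -m handwheel '[[[0.01,0,0.001,0,0],[0.01,0,0.002,0,0],[0.01,0,0.002,0,0]]]'
```

```text
time: 14.02
tool_pos: [0.504, 0.0615, 0.0506]
tcp_rot: [-0.003, -0.692, 0.721, -0.004]
contact_force: [-1.6, -13.2, 4.8]
finger_gap: 0.218
finger_force: 39.4
time: 14.27
tool_pos: [0.5039, 0.0616, 0.0506]
tcp_rot: [-0.005, -0.692, 0.722, -0.006]
contact_force: [-2.9, -18.7, 5.5]
finger_gap: 0.216
finger_force: 39.4
```

The jaw is snug at 19 N. I ease off, release the knob, rise and check.

```bash
python3 -m handwheel '[[[0.01,0,-0.003,0,0],[0.01,0,-0.003,0,0],[0.05,0,-0.003,0,0],[0.05,0,-0.003,0,0],[0.05,0,-0.003,0,0],[0.05,0,-0.003,0.02,0],[0.05,0,-0.003,0.05,0],[0.05,0,-0.003,0.08,0],[0.02,0,-0.025,0.11,0],[0,0,-0.05,0.11,0]]]'
python3 -m handwheel '[[[0,0,0,0,0],[0,0,0,0,0],[0,0,0,0,0]]]'
python3 look.py w7
```

```text
time: 15.1
tool_pos: [0.5072, 0.0185, 0.1655]
tcp_rot: [0.004, -0.695, 0.719, -0.004]
contact_force: [1.8, -0.3, -0.4]
finger_gap: 0.315
finger_force: 0.0
time: 15.35
tool_pos: [0.5027, 0.0184, 0.1588]
tcp_rot: [-0.0, -0.693, 0.721, 0.001]
contact_force: [-0.1, -0.5, 0.7]
finger_gap: 0.001
finger_force: 0.0
t 15.35 tcp [0.5027 0.0184 0.1588] yhead 177.77 F [-0.1 -0.5  0.7] gap 6.019203507249768e-05
top [311, 407, 16, 30, 404] mean [0.5074 0.1344 0.0762] rect [507.5 134.1] [24.3 10.2] 88.46
jaw [277, 279, 85, 49, 2114] mean [0.5039 0.0589 0.0361] rect [504.4  67.4] [36.1 60.1] 87.55
pad [248, 141, 100, 71, 4310] mean [ 0.5089 -0.0279  0.1031] rect [512.3 -28.3] [29.7 53. ] 76.62
```

View pics/w7.png

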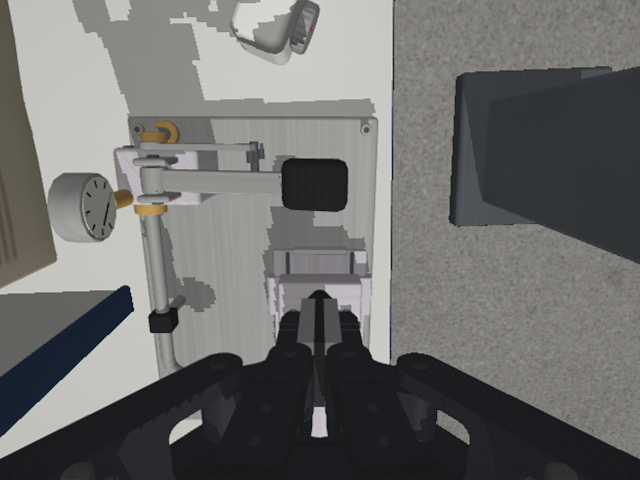

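The view shows the jaw closed, the pad at (314,185), the lever running left to its hinge at (150,180), the quadrant at row 150 with its pin near (255,155), and the gauge at (82,207). Now I measure the pad.

```bash
cat > pad.py <<'E'
from h import *
c=cap('wrist'); P=cloud(c); Z=P[...,2]; X,Y=P[...,0],P[...,1]
d=(c['color'].max(-1)<75)&(abs(X-.505)<.03)&(abs(Y+.028)<.03)&(Z>.05)
n,l,s,_=cv2.connectedComponentsWithStats(d.astype(np.uint8)); i=1+s[1:,4].argmax(); p=P[l==i]
A=np.c_[p[:,:2]-p[:,:2].mean(0),np.ones(len(p))]; k=np.linalg.lstsq(A,p[:,2],rcond=None)[0]
print('pad',s[i],p.mean(0).round(4),p.min(0).round(4),p.max(0).round(4),'slope',k.round(3))
r=cv2.minAreaRect((p[:,:2]*1000).astype(np.float32)); print(r)
for u in range(160,345,12): print(u,P[182,u].round(4))
E
python3 pad.py
```

```text
pad [ 280  157   67   54 3306] [ 0.5032 -0.0268  0.1054] [ 0.4872 -0.0396  0.098 ] [ 0.5199 -0.0131  0.1102] slope [-0.212  0.028  0.105]
((503.5624694824219, -26.22768783569336), (25.99618911743164, 32.87205123901367), 87.91220092773438)
160 [ 0.5871 -0.0283  0.0815]
172 [ 0.5803 -0.0282  0.0823]
184 [ 0.5737 -0.0279  0.0826]
196 [ 0.5659 -0.0281  0.0868]
208 [ 0.5595 -0.0278  0.0869]
220 [ 0.5526 -0.0278  0.0892]
232 [ 0.5458 -0.0278  0.0915]
244 [ 0.5393 -0.0277  0.093 ]
256 [ 0.5327 -0.0277  0.095 ]
268 [ 0.5265 -0.0276  0.0961]
280 [ 0.5202 -0.0275  0.098 ]
292 [ 0.5137 -0.028   0.1045]
304 [ 0.5078 -0.0277  0.1044]
316 [ 0.502  -0.0277  0.1064]
328 [ 0.4962 -0.0278  0.1094]
340 [ 0.4904 -0.0275  0.1081]
```

```bash
python3 -m handwheel '[[[0,0,-0.03,0,0],[0,0,-0.045,-0.02,0],[0,0,-0.045,-0.04,0],[0,0,-0.045,-0.045,0],[0,0,-0.045,-0.045,0]]]' 60
python3 -m handwheel '[[[0,0,0,-0.004,0],[0,0,0,-0.008,0],[0,0,0,-0.012,0],[0,0,0,-0.015,0],[0,0,0,-0.018,0],[0,0,0,-0.02,0],[0,0,0,-0.022,0],[0,0,0,-0.024,0],[0,0,0,-0.024,0],[0,0,0,-0.024,0]]]'
```

```text
time: 15.87
tool_pos: [0.5009, -0.0262, 0.1122]
tcp_rot: [-0.001, -0.693, 0.72, 0.002]
contact_force: [0.1, -0.3, 0.0]
finger_gap: -0.003
finger_force: 0.0
time: 16.7
tool_pos: [0.5021, -0.0268, 0.0906]
tcp_rot: [-0.001, -0.693, 0.721, 0.001]
contact_force: [-3.8, 0.9, 7.4]
finger_gap: 0.001
finger_force: 3.2
```

```bash
python3 -m handwheel '[[[0,0,0,-0.002,0],[0,0,0,-0.004,0],[0,0,0,-0.005,0],[0,0,0,-0.006,0],[0,0,0,-0.006,0],[0,0,0,-0.006,0]]]'
python3 - <<'E'
from h import *
c=cap('wrist'); P=cloud(c); t=cap('top'); Q=cloud(t)
im=np.zeros((600,800,3),np.uint8); w=c['color'][60:360,80:480]; im[:]=cv2.resize(w,(800,600)); cv2.imwrite('pics/w8.png',im)
# lever arm top points: y within 6mm of lever axis
for n,p in (('w',P),('t',Q)):
    m=(abs(p[...,1]+.0275-.04*(p[...,0]-.505))<.005)&(p[...,0]>.522)&(p[...,0]<.575)&(p[...,2]>.06)&(p[...,2]<.12)
    q=p[m]; print(n,len(q),len(q)>20 and np.polyfit(q[:,0]-.55,q[:,2],1).round(4))
E
```

```text
time: 17.2
tool_pos: [0.5021, -0.0269, 0.0848]
tcp_rot: [-0.001, -0.693, 0.721, 0.001]
contact_force: [-3.9, 0.9, 8.6]
finger_gap: -0.003
finger_force: 3.9
w 2446 [-0.0222  0.0798]
t 61 [-0.0217  0.0789]
```

View pics/w8.png

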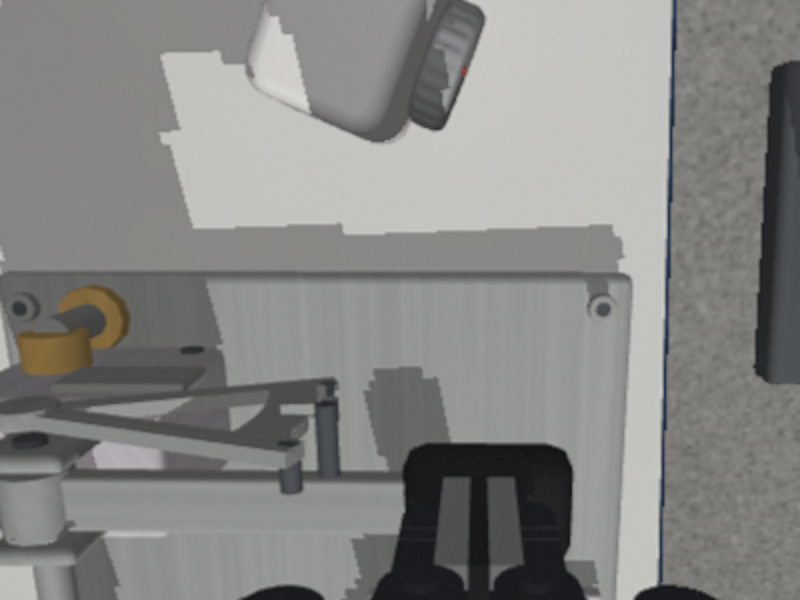

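The view shows the fingers pressing the pad at (490,500), with the pointer pin at (327,430) almost level with the quadrant. The lever slope is −0.022 rad, so about 2 mm more.

```bash
python3 -m handwheel '[[[0,0,0,-0.001,0],[0,0,0,-0.002,0],[0,0,0,-0.002,0],[0,0,0,-0.002,0],[0,0,0,-0.002,0]]]'
python3 - <<'E'
from h import *
c=cap('wrist'); P=cloud(c); t=cap('top'); Q=cloud(t); s=cap('side'); S=cloud(s)
for n,p in (('w',P),('t',Q)):
    m=(abs(p[...,1]+.0275-.04*(p[...,0]-.505))<.005)&(p[...,0]>.522)&(p[...,0]<.575)&(p[...,2]>.06)&(p[...,2]<.12)
    q=p[m]; print(n,len(q),len(q)>20 and np.polyfit(q[:,0]-.55,q[:,2],1).round(4))
for n,p in (('top',Q),('side',S),('w',P)):
    m=(abs(p[...,0]-.507)<.03)&(abs(p[...,1]-.117)<.045)&(p[...,2]>.07)&(p[...,2]<.082); q=p[m]
    print(n,len(q), len(q)>20 and cv2.minAreaRect((q[:,:2]*1000).astype(np.float32)))
im=np.zeros((600,800,3),np.uint8); im[:300]=cv2.resize(t['color'][205:290,300:430],(800,523))[100:400]; im[300:]=cv2.resize(s['color'][180:285,270:410],(800,600))[150:450]
cv2.imwrite('pics/f.png',im)
E
```

```text
time: 17.72
tool_pos: [0.502, -0.0269, 0.0829]
tcp_rot: [-0.001, -0.693, 0.721, 0.001]
contact_force: [-4.9, 1.1, 8.6]
finger_gap: 0.0
finger_force: 4.3
w 2453 [-0.0028  0.0789]
t 64 [-0.0422  0.0777]
top 421 ((508.1058654785156, 116.33518981933594), (63.43463897705078, 24.302000045776367), 87.4189224243164)
side 142 ((508.7269287109375, 112.45721435546875), (80.59632110595703, 25.31051254272461), 88.06698608398438)
w 0 False
```

View pics/f.png

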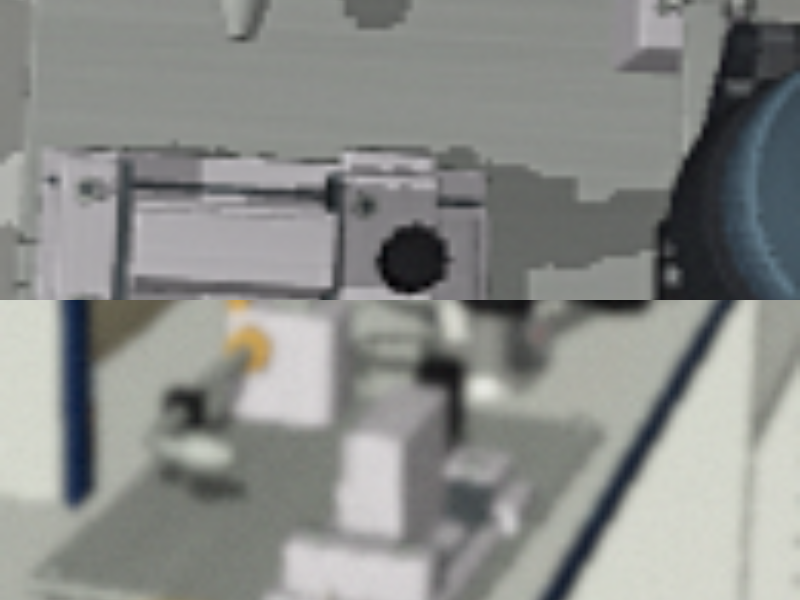

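The final picture shows the block clamped square between the jaws (top view x 130–340, y 210–290), and the lever measures level (slope −0.003 rad). I'm handing it in.

```bash
python3 -c "
from workcell import order; print(order.sign_off())"
```

```text
the job is handed in; nothing more can be done
None
```

I handed the job in at about 18 s: the block is turned with its holes to the nozzle, the jaw is snug against it, and the lever is held at half-way. On the way the block caught the fixed jaw at about 38 N and tilted in the grip, so I released it low over the bed and it settled flat before I clamped it.

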